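Free the pawl and lower the needle arm of a sample concentrator

TASK

Get the sample concentrator ready to blow down: press the red paddle on the arm's carriage down until the pawl is right out of the post's teeth, then push the needle arm gently down by its black pad (not through the paddle) until the carriage sits on the brass stop collar. Never force the arm down on a pawl that is still in the teeth. Only press and push, do not disturb the bottles, boxes and vials around it, and leave the pawl free and the arm down on its stop.

Things in the scene. Friction and masses are not known exactly. Their poses are not given: they have to be found in the camera images.
- unit: Sample concentrator, fixed: heater housing 200 (x) x 300 (y) x 90 mm, blue below, white above; origin at the centre of its underside, front panel to its -x, z up. 12 glass tubes stand in its top round y = -30 mm, rims 125 mm up. A steel post 22 mm square stands at y = +100 mm, with teeth up its +y face; its cap is 30 mm above the red paddle. The arm reaches from the post to -y, over the tubes.
- gasarm (a joint): How far the needle arm has been pushed straight down its post (m): about 0 at the start, held up by the pawl. With the pawl in the teeth it goes down no more than 5 mm. With the pawl free it slides stiffly and does not fall: 8 to 11 N moves it slowly, 4 N more at 0.1 m/s, and it stays where it is left. The rigid collar stops it 30 to 80 mm down.
- pawl (a joint): Turn of the pawl on the arm's carriage (rad): near 0 with its nose in the teeth, clear of them above 0.3, end stop at 0.5. It grows as the red paddle is pressed down; about 2 N on the paddle turns it (up to 10 N if the arm has been pushed down on the teeth). No return spring: it stays where it is left. It rides up and down with the arm.
- pawl_paddle (a point): Middle of the upper face of the red paddle, 34 (unit's x) x 38 mm (unit's y), level at the start, on the post's +y side, 54 mm out from the toothed face. The pawl's pivot, along the unit's x, lies 50 mm nearer the post and 30 mm lower. To the end stop this point goes down 28 mm and outwards (unit's +y) 8 mm; the paddle then slopes 29 degrees, outer end down.
- head_pad (a point): Centre of the upper face of the black rubber push pad, 50 (unit's x) x 60 mm (unit's y), on the arm's flat aluminium gas chamber (104 x 126 x 30 mm), above the tubes, 130 mm from the post's axis. The place to push the arm straight down; nothing within 90 mm stands higher. The pad's face is 52 mm above the carriage's foot.
- carriage_foot (a point): Centre, on the post's axis, of the underside of the arm's dark steel carriage (34 mm wide, 50 mm high). It goes straight down with the arm and lies over stop_top; the height between the two is how far the arm still has to go.
- stop_top (a point): Centre, on the post's axis, of the upper face of the brass stop collar (46 x 46 x 14 mm) clamped round the post below the carriage. Rigid and fixed; its height differs from time to time.
- reagent_bottle: Bystander: glass bottle with blue cap, 68 mm diameter, 150 mm tall; origin at the centre of its underside. Not to be disturbed.
- buffer_bottle: Bystander: white bottle with blue cap, 60 mm diameter, 120 mm tall; origin at the centre of its underside. Not to be disturbed.
- powder_jar: Bystander: white jar with green cap, 60 mm diameter, 70 mm tall; origin at the centre of its underside. Not to be disturbed.
- tip_box: Bystander: blue and purple pipette-tip box, 85 x 120 x 58 mm; origin at the centre of its underside. Not to be disturbed.
- bench_timer: Bystander: flat white timer, 50 x 70 x 22 mm; origin at the centre of its underside. Not to be disturbed.
- vial_a: Bystander: amber vial with blue cap, 22 mm diameter, 45 mm tall, standing on the heater's deck; origin at the centre of its underside. Not to be disturbed.
- vial_b: Bystander: amber vial with red cap, 22 mm diameter, 45 mm tall, standing on the heater's deck; origin at the centre of its underside. Not to be disturbed.

How it is judged (in metres and radians):
On the way, in this order (a step that is already met when the one before it is completed fails the run):
1. the pawl is pressed out of the teeth (value of joint pawl above 0.3 rad), for 0.2 s.
2. the arm is pushed down until its carriage sits on the stop collar (distance between carriage_foot and stop_top below 0.004 m), for 0.2 s.
At the end, for the whole second after the job is handed in: The foot of the arm's carriage is within 4 mm of the top of the stop collar, the arm is at rest, and the pawl is still out of the teeth (turned more than 0.3 rad) (distance between carriage_foot and stop_top below 0.004 m and value of joint pawl above 0.3 rad and linear speed of gasarm below 0.01 m/s); the robot touches nothing.
It fails at once if the arm is forced down past the teeth (more than 15 mm) with the pawl still in them (value of joint pawl below 0.2 rad and distance of carriage_foot from where it was at the start of the episode above 0.015 m).
It fails at once if the arm is rammed or forced: more than 80 N of push from the robot on the arm and its pawl (contact force between any of the fingers, the arm and gasarm above 80 N).
It fails at once if the arm is driven down (more than 20 mm) through the pawl's paddle instead of by the arm itself (contact force between the fingers and pawl above 3 N and distance of carriage_foot from where it was at the start of the episode above 0.02 m).
It fails at once if a bottle, jar, box, timer or vial is shifted more than 25 mm, lifted or knocked over (distance of any of reagent_bottle, buffer_bottle, powder_jar, tip_box, bench_timer, vial_a, vial_b from where it was at the start of the episode above 0.025 m or angle between any of reagent_bottle, buffer_bottle, powder_jar, tip_box, bench_timer, vial_a, vial_b's own z axis and vertical above 0.5 rad).
It also fails if it takes over 35 s, if anything falls off the work surface, if the arm or the gripper's body presses on something with over 40 N, if the wrist force passes 120 N, or if a joint passes its speed limit or range.

ROBOT

A 6-joint arm with a two-finger parallel gripper is mounted at the origin on the work surface. World frame = base frame: x ahead of the robot, y to its left, z up, the work surface at z = 0. Lengths are in mm, angles in rad, forces in N, time in s.
With the tool pointing down it reaches from about 275 to 750 mm from the base axis. Payload 10.2 kg.
Tool frame: the origin (TCP) lies between the finger pads; the fingertips stand 11 mm ahead of it and the grasp point (between the pads) lies 8 mm behind it (env.tip_reach is the distance from the TCP to the fingertips, in mm); z points along the fingers, x is the direction in which the jaws open and shut, and the axes are right-handed (so a half turn about z gives the same grasp; the last joint's range is limited). The gripper opens to 88 mm and grips with 3 to 60 N. Pads are 18 mm wide; open, the fingers measure 123 mm over their backs; the gripper's body (75 mm by 187 mm) begins 45 mm behind the grasp point.
Start: joints at [0.922, 0.313, 1.498, -0, 1.331, -0.223], TCP at [216.864, 478.123, 249.72] pointing down, gripper open.
Joint ranges: [-2.94, 2.94], [-0.97, 2.17], [0.19, 2.56], [-1.23, 4.37], [0.02, 3.11], [-2.88, 2.88]. Speed limits (rad/s): [2.39, 2.39, 3.01, 3.14, 3.14, 3.14].

INTERFACE

Orientations are given as a unit quaternion [w, x, y, z].
In Python, from station import readout, cams, env gives the robot as it stands.
- The arm moves only by the tool step_arm, never from a script. Its argument "moves" is one flat list of numbers, 7 for each row, row after row: the turn, a rotation vector about the world's x, y, z in rad, then the shift along the world's x, y, z in mm, then the closure, from 0 (fully open) to 1 (shut). In form: [ax, ay, az, dx, dy, dz, gripper, ax, ay, az, dx, dy, dz, gripper, ...]. A call has 1 to 12 rows; each row is the pose to reach, as a shift and turn from the pose commanded when the call began; what a row does not reach only later rows make up. A row lasts 1/12 s, in which the tool goes at most 41.7 mm and 7.16 degrees, less where a joint would pass 70% of its speed; a pose out of reach is approached as far as the arm can. A call with a gripper value outside its range is refused whole. The fingers move at their own pace and stop on an object; "grip_force" is the grip in N (left out, the last holds). Time passes only in rows, so rows that repeat a pose let the fingers close. It gives the time, the measured TCP pose, the force and the opening at its end, in the units of the state.
- readout.get_obs(): the state, without advancing time (a new reading comes with each control period).
- cams.snapshot(name): name is "scene" or "side" or "wrist"; returns (picture, depth): 480x640x3 uint8, red, green, blue; 480x640 float32, mm along the optical axis (not along the pixel's ray), 0 where there is no reading.
- cams.calibration(name): a dict with "K" (3x3 intrinsics, pixels), "pose" (4x4, takes a point from camera to world coordinates). Camera axes: x right, y up, looking along -z (the intrinsics and any distortion apply to the point x, -y, -z); pixel columns grow to the right and rows downward; lengths in mm; the calibration is good to about 2 mm. A picture is of the moment at which its call begins: read the wrist's pose just before it. calibration takes no time and is no camera call; for the wrist camera it gives the pose at the moment of the call.
- env.hand_in(): hands the job in, once; it reports no verdict.
Trained networks look in the newest picture that a camera, given by its name, has taken for a name from the list of things; names that differ only in an ending like _2 or _b are one class to them, and where a whole thing is asked for, a point or a joint stands for the part that bears it (a point fixed in the world has none). Each returns a list of dicts, best first, with "confidence" (0 to 1); they miss things now and then, are a little off and sometimes report something else, mostly with a low value. They report only what shows in the picture. A call takes as long as a camera call.
- cams.boxes_of(camera, label): "uv" ([column, row] in pixels, amid what is visible of it).
The state is a dict: "t": time; "joint_positions": joint angles; "dq": joint speeds; "effort": joint torques, N m; "tcp_pos": TCP position; "tool_rot": TCP orientation; "ft_force": force on the tool from outside, world axes, zero at the start; "wrist_torque": the same for the moment, N m; "finger_gap": opening from 0.0 (shut) to 1.0 (fully open).
Only numpy, scipy, OpenCV 4.12 (cv2) and the standard library are available. Lean on these libraries where they do the work, as an engineer would, in place of code of your own. Each camera call takes 0.05 s, during which the arm holds its last target. There are 200 camera calls.

## Working session

There is one attempt and no reset: what is moved stays moved. The work goes in short steps, Python scripts to look and compute and a tool call to move; the robot and the scene stay as the last step left them, time stands still between calls to the robot, and variables do not carry over. Pictures are saved under pics/ and viewed, about 8 in all and at most 12, crops included, and the job is handed in when it is done.

Besides the shell and the picture viewer there is one more tool, called after ">>>" as a command line: name --argument value ..., lists and objects as JSON in quotes. step_arm: Moves the arm, as the interface text tells. Its arguments: {"type":"object","properties":{"moves":{"type":"array","items":{"type":"number"}},"grip_force":{"type":"number"}},"required":["moves"]}

```bash
mkdir -p pics; cat > h.py <<'E'
import numpy as np, cv2
from station import readout, cams, env
def snap(n, f=None):
    im,d=cams.snapshot(n); c=cams.calibration(n)
    if f: cv2.imwrite('pics/'+f,im[...,::-1])
    np.savez('/tmp/'+n+'.npz',im=im,d=d,K=c['K'],P=c['pose'])
    return im,d,c
def cloud(n):
    z=np.load('/tmp/'+n+'.npz'); d=z['d'];K=z['K'];P=z['P']
    v,u=np.mgrid[:d.shape[0],:d.shape[1]]
    X=np.stack([(u-K[0,2])/K[0,0]*d,-(v-K[1,2])/K[1,1]*d,-d],-1)
    return z['im'],d,X@P[:3,:3].T+P[:3,3]
E
python3 - <<'E'
from h import *
for n in('scene','side'):
    im,d,c=snap(n,n+'1.png'); _,_,W=cloud(n)
    print(n,c['pose'][:3,3],c['pose'][:3,2],{k:v for k,v in c.items() if k not in('pose',)})
    for l in('pawl_paddle','head_pad','carriage_foot','stop_top','unit'):
        for b in cams.boxes_of(n,l)[:2]:
            u,v=map(int,b['uv']); print(l,b, W[v,u].round())
print(readout.get_obs())
E
```

```text
scene [ 988.82950875 -257.99304973  879.43897373] [ 0.49876409 -0.24621645  0.83103059] {'K': array([[500.27617945,   0.        , 317.95054026],
       [  0.        , 500.27617945, 237.24612137],
       [  0.        ,   0.        ,   1.        ]])}
pawl_paddle {'uv': [348.5, 201.0], 'confidence': 0.74} [578.  -2. 260.]
head_pad {'uv': [262.0, 238.6], 'confidence': 0.94} [ 575. -148.  253.]
carriage_foot {'uv': [258.6, 242.0], 'confidence': 0.58} [ 581. -157.  256.]
stop_top {'uv': [328.1, 253.1], 'confidence': 0.76} [594. -45. 162.]
unit {'uv': [271.9, 308.1], 'confidence': 0.85} [ 611. -164.   95.]
side [  91.36401857 -619.38254311  974.98689949] [-0.45206415 -0.51012793  0.73171545] {'K': array([[607.5086838 ,   0.        , 321.61169678],
       [  0.        , 607.5086838 , 247.20883435],
       [  0.        ,   0.        ,   1.        ]])}
pawl_paddle {'uv': [289.3, 197.3], 'confidence': 0.73} [570.   7. 259.]
pawl_paddle {'uv': [300.0, 253.2], 'confidence': 0.44} [554. -39. 163.]
head_pad {'uv': [346.9, 262.1], 'confidence': 0.79} [ 545. -166.  254.]
carriage_foot {'uv': [345.6, 
[... 164 characters left out ...]
 [ 518. -190.   98.]
{'t': 0.6, 'joint_positions': array([ 9.21614424e-01,  3.12881654e-01,  1.49771114e+00, -1.43029096e-05,
        1.33100417e+00, -2.23403573e-01]), 'dq': array([ 0.00053934,  0.00112054,  0.00064223, -0.00078375, -0.00067764,
        0.00028568]), 'effort': array([-8.28471457e-04, -4.01992822e+01, -2.52358353e+01,  6.94645965e-02,
        3.19849898e-02,  3.95965287e-06]), 'tcp_pos': array([216.85611564, 478.11903561, 249.72536922]), 'tool_rot': array([7.26470542e-06, 8.40543470e-01, 5.41744104e-01, 3.51804735e-07]), 'ft_force': array([ 0.53860533, -0.15730868,  0.73543262]), 'wrist_torque': array([-0.05106884,  0.02946356,  0.04300297]), 'finger_gap': 0.999408031975434}
```

View pics/scene1.png

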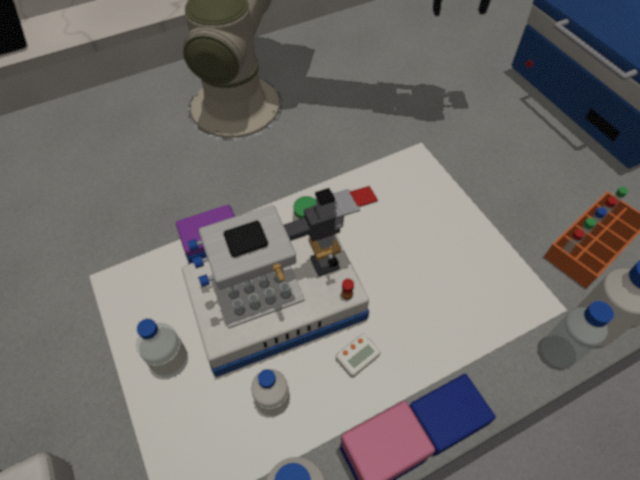

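View pics/side1.png

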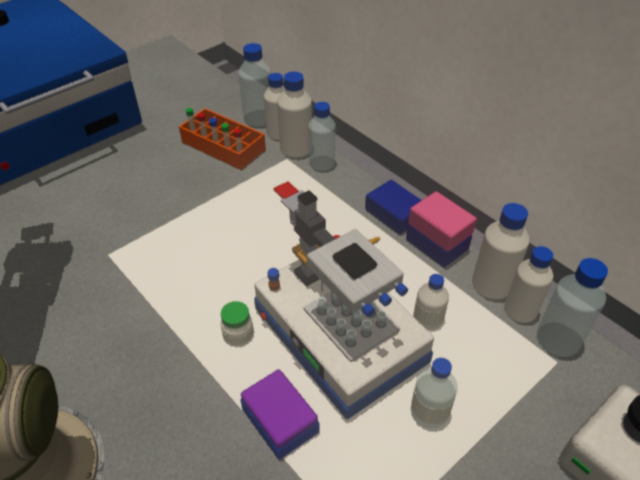

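```bash
python3 - <<'E'
from h import *
for n in('scene','side'):
    im,d,W=cloud(n); I=im.astype(int); r,g,b=I[...,0],I[...,1],I[...,2]
    near=(abs(W[...,0]-565)<150)&(abs(W[...,1]+60)<200)&(d>0)
    def rep(name,m):
        m=m&near
        if m.sum()<5: print(name,m.sum());return
        P=W[m]; c,s,a=cv2.minAreaRect(P[:,:2].astype(np.float32))
        v,u=np.nonzero(m)
        print(n,name,m.sum(),'med',np.median(P,0).round(1),'lo',np.percentile(P,2,0).round(),'hi',np.percentile(P,98,0).round(),'rect',np.round(c,1),np.round(s,1),round(a,1),'uv',u.mean().round(),v.mean().round())
    z=W[...,2]
    rep('red',(r>120)&(g<80)&(b<80)&(z>215))
    rep('blackpad',(r<70)&(g<70)&(b<70)&(z>240)&(z<270))
    rep('brass',(r>130)&(g>90)&(b<100)&(r-b>60)&(z>140)&(z<185))
    rep('cap',(z>280)&(z<305))
    rep('deck',(z>85)&(z<98)&(r>180))
E
```

```text
scene red 317 med [580.1  24.3 260.1] lo [565.   8. 258.] hi [594.  41. 262.] rect [579.4  24.4] [34.9 31.2] 84.7 uv 363.0 196.0
scene blackpad 1575 med [ 572.5 -155.8  253.7] lo [ 542. -197.  242.] hi [596. -30. 265.] rect [ 567.5 -109.8] [178.6  48.6] 85.7 uv 271.0 231.0
scene brass 32 med [591.1 -51.  162.2] lo [588. -61. 159.] hi [594. -39. 165.] rect [590.7 -50.4] [22.   6.2] 81.2 uv 324.0 253.0
scene cap 284 med [576.2 -42.4 291.6] lo [561. -54. 281.] hi [586. -29. 294.] rect [573.8 -39.6] [29.9 26.3] 83.9 uv 324.0 197.0
deck 0
side red 220 med [576.4  24.4 260.1] lo [562.   8. 257.] hi [591.  41. 263.] rect [576.5  25.3] [38.  31.9] 83.9 uv 285.0 190.0
side blackpad 1012 med [ 556.5 -167.9  253.6] lo [ 535. -199.  242.] hi [582. -38. 257.] rect [ 567.3 -114.6] [172.5  49.7] 81.2 uv 347.0 255.0
side brass 42 med [552.5 -45.2 162.2] lo [548. -57. 159.] hi [558. -33. 165.] rect [553.  -44.7] [27.1  9. ] 74.3 uv 302.0 256.0
side cap 219 med [569.  -43.  291.1] lo [559. -53. 281.] hi [583. -28. 294.] rect [571.6 -40.5] [27.5 26.6] 83.1 uv 307.0 198.0
side deck 4302 med [ 499.5 -160.2   89.3] lo [ 464. -258.   86.] hi [645.   2.  93.] rect [ 563.8 -130.3] [275.3 191.2] 85.2 uv 327.0 325.0
```

The scene view shows the red paddle at (363,196), post cap at (324,197), pad at (247,238) and brass collar at (324,253). The side view agrees on all of them. The paddle is at about (578.5, 24.5, 260), the cap at 291 (30 above it, as specified), the post axis at about (572,-40) and the pad at about (560,-169,254). The stop is at about z 163, so travel is about 40 mm. The unit's yaw is about -5.4°.

I'll move over the paddle with the gripper shut and the jaw axis along the unit's x.

>>> step_arm --moves '[0, 0, -0.12, 0, 0, 40, 1, 0, 0, -1.24, 362, -449, 70, 1, 0, 0, -1.24, 362, -449, 70, 1, 0, 0, -1.24, 362, -449, 70, 1, 0, 0, -1.24, 362, -449, 70, 1, 0, 0, -1.24, 362, -449, 70, 1, 0, 0, -1.24, 362, -449, 70, 1, 0, 0, -1.24, 362, -449, 70, 1, 0, 0, -1.24, 362, -449, 70, 1, 0, 0, -1.24, 362, -449, 70, 1, 0, 0, -1.24, 362, -449, 70, 1, 0, 0, -1.24, 362, -449, 70, 1]'

```text
t: 1.6
tcp_pos: [505.1, 119.9, 313.8]
tool_rot: [-0.0, 0.999, -0.048, 0.0]
ft_force: [-0.0, 0.8, 0.4]
finger_gap: 0.114
```

>>> step_arm --moves '[0, 0, 0, 70, -87, 6, 1, 0, 0, 0, 70, -87, 6, 1, 0, 0, 0, 70, -87, 6, 1, 0, 0, 0, 70, -87, 6, 1, 0, 0, 0, 70, -87, 6, 1, 0, 0, 0, 70, -87, 6, 1]'

```text
t: 2.1
tcp_pos: [573.8, 35.4, 319.5]
tool_rot: [-0.0, 0.999, -0.047, -0.0]
ft_force: [-0.1, -0.7, -0.3]
finger_gap: 0.006
```

```bash
python3 - <<'E'
from h import *
o=readout.get_obs(); print(o['tcp_pos'],o['tool_rot'],o['ft_force'],o['finger_gap'])
im,d,c=snap('wrist','w1.png')
_,_,W=cloud('wrist');I=im.astype(int);m=(I[...,0]>110)&(I[...,1]<80)&(I[...,2]<80)&(W[...,2]>230)
print(m.sum(),np.median(W[m],0),cv2.minAreaRect(W[m][:,:2].astype(np.float32)))
E
```

```text
[573.77469669  35.39489294 319.48085037] [-1.30350808e-04  9.98880561e-01 -4.73030807e-02 -1.60887318e-04] [-0.11044999 -0.65320329 -0.32295256] 0.00588427290526215
45 [574.60030832  35.61554527 260.06382602] ((581.1907348632812, 67.74339294433594), (87.73397827148438, 27.15912628173828), 85.74645233154297)
```

>>> step_arm --moves '[0, 0, 0, 5, -6, -20, 1, 0, 0, 0, 5, -6, -35, 1, 0, 0, 0, 5, -6, -44, 1, 0, 0, 0, 5, -6, -47, 1, 0, 0, 0, 5, -6, -50, 1, 0, 0, 0, 5, -6, -53, 1, 0, 0, 0, 5, -6, -55, 1, 0, 0, 0, 5, -6, -57, 1, 0, 0, 0, 5, -6, -57, 1]'

```text
t: 2.9
tcp_pos: [579.3, 29.1, 262.7]
tool_rot: [-0.0, 0.999, -0.047, 0.0]
ft_force: [0.5, 4.0, 2.4]
finger_gap: 0.002
```

>>> step_arm --moves '[0, 0, 0, 0, 0, -2, 1, 0, 0, 0, 0, 0, -4, 1, 0, 0, 0, 0, 0, -6, 1, 0, 0, 0, 0, 0, -8, 1, 0, 0, 0, 0, 0, -10, 1, 0, 0, 0, 0, 0, -10, 1]'

```text
t: 3.4
tcp_pos: [579.3, 29.3, 252.7]
tool_rot: [-0.001, 0.999, -0.047, 0.0]
ft_force: [0.6, 6.0, 4.1]
finger_gap: 0.009
```

```bash
python3 - <<'E'
from h import *
print(readout.get_obs()['tcp_pos'])
im,d,c=snap('scene')
im2,_,_=snap('side')
a=cv2.resize(im[150:300,250:400],(600,600)); b=cv2.resize(im2[150:300,230:380],(600,600))
cv2.imwrite('pics/p2.png',cv2.resize(np.hstack([a,b]),(800,400))[...,::-1])
E
```

```text
[579.28289119  29.3339199  252.6967529 ]
```

View pics/p2.png

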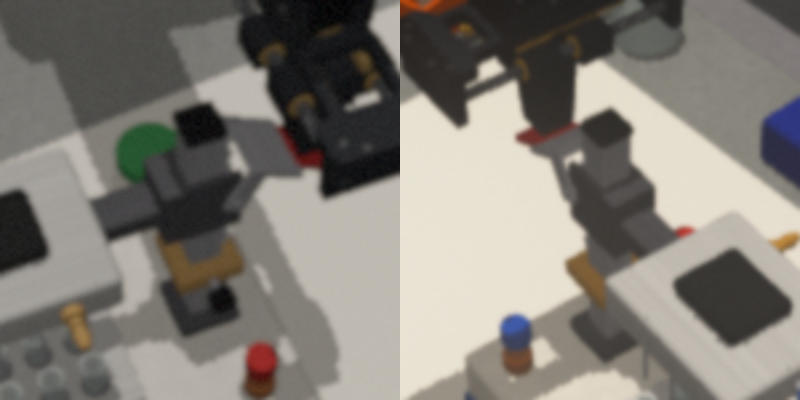

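The fingers are on the paddle (left panel about (305,150), right panel about (545,135)), which now slopes. The carriage looks unmoved. I'll back off and measure the slope.

>>> step_arm --moves '[0, 0, 0, 0, 0, 20, 1, 0, 0, 0, 0, 5, 58, 1, 0, 0, 0, 0, 40, 75, 1, 0, 0, 0, 0, 80, 75, 1, 0, 0, 0, 0, 110, 75, 1, 0, 0, 0, 0, 110, 75, 1, 0, 0, 0, 0, 110, 75, 1]'

```text
t: 4.08
tcp_pos: [579.0, 139.4, 326.9]
tool_rot: [0.001, 0.999, -0.047, -0.0]
ft_force: [1.0, -0.8, -0.4]
finger_gap: 0.005
```

```bash
cat > m.py <<'E'
from h import *
print(readout.get_obs()['tcp_pos'],readout.get_obs()['ft_force'])
for n in('scene','side'):
    snap(n); im,d,W=cloud(n); I=im.astype(int); r,g,b=I[...,0],I[...,1],I[...,2]; z=W[...,2]
    near=(abs(W[...,0]-570)<60)&(d>0)
    m=near&(r>100)&(g<75)&(b<75)&(z>150)&(W[...,1]>-5)&(W[...,1]<60); P=W[m]
    if m.sum()>20:
        A=np.c_[P[:,:2],np.ones(len(P))]; k=np.linalg.lstsq(A,z[m],rcond=None)[0]
        print(n,'paddle',m.sum(),P.mean(0).round(1),'slope rad',np.arctan(k[1]).round(3))
    q=near&(r<70)&(g<70)&(b<70)&(z>180)&(z<270)&(abs(W[...,1]+169)<20)
    if q.sum(): print(n,'pad',q.sum(),np.median(W[q],0).round(1))
E
python3 m.py
```

```text
[579.00855823 139.37941982 326.88423132] [ 1.02727069 -0.83744911 -0.3668398 ]
scene paddle 235 [581.9  30.4 234.3] slope rad -0.498
scene pad 730 [ 565.2 -169.1  253.5]
side paddle 82 [575.2  30.  235.8] slope rad -0.509
side pad 569 [ 556.7 -169.6  253.3]
```

The pawl is out, at a slope of about 0.50 rad, and the arm has not moved. Next I'll go over to the pad, keeping high above the post.

>>> step_arm --moves '[0, 0, 0, 0, -10, 20, 1, 0, 0, 0, -18, -309, 20, 1, 0, 0, 0, -18, -309, 20, 1, 0, 0, 0, -18, -309, 20, 1, 0, 0, 0, -18, -309, 20, 1, 0, 0, 0, -18, -309, 20, 1, 0, 0, 0, -18, -309, 20, 1, 0, 0, 0, -18, -309, 20, 1, 0, 0, 0, -18, -309, 20, 1, 0, 0, 0, -18, -309, 20, 1, 0, 0, 0, -18, -309, 20, 1, 0, 0, 0, -18, -309, 20, 1]'

```text
t: 5.18
tcp_pos: [561.2, -169.2, 347.7]
tool_rot: [-0.0, 0.999, -0.047, 0.0]
ft_force: [0.2, 0.8, -0.3]
finger_gap: 0.007
```

>>> step_arm --moves '[0, 0, 0, 0, 0, -30, 1, 0, 0, 0, 0, 0, -55, 1, 0, 0, 0, 0, 0, -70, 1, 0, 0, 0, 0, 0, -76, 1, 0, 0, 0, 0, 0, -76, 1]'

```text
t: 5.6
tcp_pos: [561.1, -168.9, 270.8]
tool_rot: [-0.0, 0.999, -0.047, -0.001]
ft_force: [-1.1, 0.9, -0.1]
finger_gap: 0.006
```

>>> step_arm --moves '[0, 0, 0, 0, 0, -3, 1, 0, 0, 0, 0, 0, -5, 1, 0, 0, 0, 0, 0, -7, 1, 0, 0, 0, 0, 0, -9, 1, 0, 0, 0, 0, 0, -11, 1, 0, 0, 0, 0, 0, -13, 1, 0, 0, 0, 0, 0, -15, 1]'

```text
t: 6.18
tcp_pos: [561.5, -170.1, 258.4]
tool_rot: [0.0, 0.999, -0.047, 0.001]
ft_force: [-0.8, 2.6, 8.6]
finger_gap: 0.006
```

```bash
python3 m.py
```

```text
[ 561.49789367 -170.11528515  258.40097423] [-0.83361132  2.60258717  8.58632869]
scene paddle 214 [581.4  30.4 227.2] slope rad -0.507
scene pad 6 [ 549.6 -150.5  246.5]
side paddle 83 [575.   29.3 228.4] slope rad -0.497
side pad 518 [ 547.6 -178.6  246.7]
```

It slides freely at 8.6 N and the pawl stays out. I'll continue.

>>> step_arm --moves '[0, 0, 0, 0, 0, -2, 1, 0, 0, 0, 0, 0, -4, 1, 0, 0, 0, 0, 0, -6, 1, 0, 0, 0, 0, 0, -8, 1, 0, 0, 0, 0, 0, -10, 1, 0, 0, 0, 0, 0, -12, 1, 0, 0, 0, 0, 0, -14, 1, 0, 0, 0, 0, 0, -16, 1, 0, 0, 0, 0, 0, -18, 1, 0, 0, 0, 0, 0, -20, 1, 0, 0, 0, 0, 0, -22, 1]'

```text
t: 7.2
tcp_pos: [561.5, -170.1, 236.4]
tool_rot: [0.0, 0.999, -0.047, 0.001]
ft_force: [-2.5, 2.1, 9.1]
finger_gap: 0.004
```

>>> step_arm --moves '[0, 0, 0, 0, 0, -1, 1, 0, 0, 0, 0, 0, -2, 1, 0, 0, 0, 0, 0, -3, 1, 0, 0, 0, 0, 0, -4, 1]'

```text
t: 7.53
tcp_pos: [561.5, -170.1, 232.4]
tool_rot: [0.0, 0.999, -0.047, 0.001]
ft_force: [-2.0, 2.4, 8.5]
finger_gap: 0.008
```

>>> step_arm --moves '[0, 0, 0, 0, 0, -1, 1, 0, 0, 0, 0, 0, -2, 1, 0, 0, 0, 0, 0, -3, 1]'

```text
t: 7.78
tcp_pos: [561.5, -170.1, 229.3]
tool_rot: [0.0, 0.999, -0.047, 0.001]
ft_force: [-2.8, 2.4, 8.7]
finger_gap: 0.002
```

>>> step_arm --moves '[0, 0, 0, 0, 0, -1, 1, 0, 0, 0, 0, 0, -2, 1]'

```text
t: 7.95
tcp_pos: [561.5, -170.1, 227.4]
tool_rot: [0.0, 0.999, -0.047, 0.001]
ft_force: [-2.8, 3.1, 9.4]
finger_gap: 0.007
```

>>> step_arm --moves '[0, 0, 0, 0, 0, -1, 1, 0, 0, 0, 0, 0, -1.5, 1]'

```text
t: 8.12
tcp_pos: [561.5, -170.1, 226.2]
tool_rot: [0.0, 0.999, -0.047, 0.001]
ft_force: [-4.3, 3.8, 14.6]
finger_gap: 0.007
```

>>> step_arm --moves '[0, 0, 0, 0, 0, -0.5, 1, 0, 0, 0, 0, 0, -1, 1]'

```text
t: 8.28
tcp_pos: [561.5, -170.1, 226.2]
tool_rot: [0.001, 0.999, -0.047, 0.002]
ft_force: [-6.6, 3.5, 20.8]
finger_gap: 0.006
```

The arm is seated: the TCP stopped at 226.2, as predicted, with force rising past the sliding level. I'll hold briefly and then lift straight off.

>>> step_arm --moves '[0, 0, 0, 0, 0, 0, 1, 0, 0, 0, 0, 0, 0, 1, 0, 0, 0, 0, 0, 0, 1, 0, 0, 0, 0, 0, 5, 1, 0, 0, 0, 0, 0, 30, 1, 0, 0, 0, 0, 0, 60, 1, 0, 0, 0, 0, 0, 100, 1, 0, 0, 0, -80, 0, 125, 1, 0, 0, 0, -120, 0, 125, 1, 0, 0, 0, -120, 0, 125, 1, 0, 0, 0, -120, 0, 125, 1]'

```text
t: 9.2
tcp_pos: [437.1, -169.7, 350.2]
tool_rot: [0.001, 0.999, -0.048, 0.001]
ft_force: [0.4, 0.7, 0.7]
finger_gap: 0.005
```

```bash
python3 m.py; python3 - <<'E'
from h import *
im=np.load('/tmp/scene.npz')['im']; im2=np.load('/tmp/side.npz')['im']
a=cv2.resize(im[150:300,250:400],(600,600)); b=cv2.resize(im2[150:300,230:380],(600,600))
cv2.imwrite('pics/p3.png',cv2.resize(np.hstack([a,b]),(800,400))[...,::-1])
E
```

```text
[ 437.14544006 -169.69779479  350.20689738] [0.38910186 0.7466019  0.73275638]
scene paddle 206 [581.9  30.3 195. ] slope rad -0.505
scene pad 691 [ 564.8 -169.3  214.1]
side pad 539 [ 557.3 -168.9  214.1]
```

View pics/p3.png

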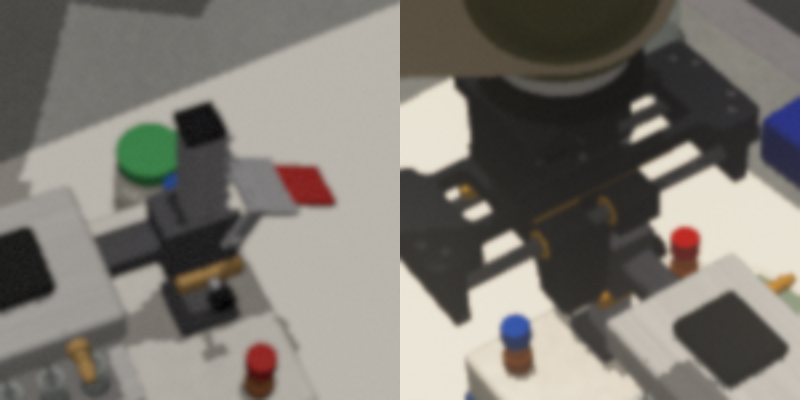

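The left panel shows the carriage directly on the brass collar (about (210,270)) with no gap, and the paddle tilted. The vials are upright in place and the robot is clear. I'm handing in.

```bash
python3 -c "
from station import env
print(env.hand_in())"
```

```text
the job is handed in; nothing more can be done
None
```

The sample concentrator is ready to blow down: the pawl is out of the teeth and the arm is down on its brass stop. I handed the job in at about 9.3 s; no verdict is reported.

- **Pawl:** I pressed the red paddle down with the shut fingers, at about 4 N vertical and 6 N sideways. It then sloped about 0.50 rad, which is its end stop. The arm had not moved at that point.
- **Arm:** I pushed the black pad straight down at about 9 N. The arm stopped dead after about 39 mm, and the force rose to about 21 N as it met the collar.
- **Last checks:**
  - The pad's face is at z = 214.1 mm in both cameras. That puts the carriage foot at about 162 mm, against a collar measured at about 162 mm, and the picture shows no gap.
  - The paddle still slopes 0.505 rad in the scene camera. The side camera's view of it was blocked by the robot, so that figure comes from one camera only.
  - The robot is clear, with wrist force about zero.
  - Both vials are upright and in place. I did not measure the bottles, boxes or timer afterwards; no move went near them.

No check failed or disagreed.

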